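# Seat the heatsink thermometer, then click the load selector to step three and hold it

## Robot

A 6-joint arm with a two-finger parallel gripper is mounted at the origin on the work surface. World frame = base frame: x ahead of the robot, y to its left, z up, the work surface at z = 0. Lengths are in m, angles in rad, forces in N, time in s.
With the tool pointing down it reaches from about 0.4 to 0.925 m from the base axis. Payload 3.4 kg.
Tool frame: the origin (TCP) lies on the centre line of the jaws, within the pads' length; the fingertips stand r.tips_ahead ahead of it and the grasp point (between the pads) lies 8 mm behind it (r.tips_ahead is the distance from the TCP to the fingertips, in m); z points along the fingers, y is the line along which they close (so a half turn about z gives the same grasp; the last joint's range is limited). The gripper opens to 85 mm and grips with 20 to 120 N. Pads are 22 mm wide; open, the fingers measure 114 mm over their backs; the gripper's body (76 mm by 85 mm) begins 54 mm behind the grasp point. The pads swing forward as they close: fully open they stand 13 mm farther back than shut.
Start: joints at [-1.268, 0.307, 1.506, -0, 1.328, -0.073], TCP at [0.212, -0.535, 0.242] pointing down, gripper open.
Joint ranges: [-3.12, 3.12], [-1.05, 2.28], [0.14, 2.33], [-1.42, 4.57], [0.1, 2.73], [-2.68, 2.68]. Speed limits (rad/s): [2.57, 2.57, 3.14, 3.14, 3.14, 3.14].

## Interface

Orientations are given as a unit quaternion [w, x, y, z].
In Python, from plant import r gives the robot as it stands.
- The arm moves only by the shell command python3 -m crank 'ROWS'. ROWS is a JSON object of lists of equal length, an entry for each row: "linear": the shift along the tool's x, y, z in m, a list of three; "twist": the turn, a rotation vector about the tool's x, y, z in degrees, a list of three; "claw": the opening, from 0 (shut) to 1 (fully open). In form: {"linear": [[dx, dy, dz], ...], "twist": [[rx, ry, rz], ...], "claw": [claw, ...]}. A call has 1 to 20 rows; each row shifts and turns the commanded pose from where the row before left it, along the tool's axes as they then stand; what a row does not reach is not made up. A row lasts 1/10 s, in which the tool goes at most 50 mm and 8.59 degrees, less where a joint would pass 70% of its speed; a pose out of reach is approached as far as the arm can. A call is refused whole if a number of a shift passes 0.05 or a number of a turn 8.59, either way. A call with a gripper value outside its range is refused whole. The fingers move at their own pace and stop on an object; the grip force is fixed at half the most. Time passes only in rows, so rows that do not move let the fingers close. It gives the time, the measured TCP pose, the force, the opening and the grip force at its end, in the units of the state.
- r.observe(): the state, without advancing time (a new reading comes with each control period).
- r.snapshot(name): name is "scene" or "top" or "wrist"; returns a dict with "image" (420x560x3 uint8, blue, green, red), "range_z" (420x560 float32, m along the optical axis (not along the pixel's ray), 0 where there is no reading), "K" (3x3 intrinsics, pixels), "R" (3x3) and "t" (3): a world point X has camera coordinates R X + t. Camera axes: x right, y down, z forward; pixel columns grow to the right and rows downward; lengths in m; the calibration is good to about 2 mm. A picture is of the moment at which its call begins.
- r.finish_job(): hands the job in; it is judged then, once.
Trained networks look in a picture, given as the dict that the camera call returned (one of the last four; its "shot" number tells which), for a name from the list of things; names that differ only in an ending like _2 or _b are one class to them, and where a whole thing is asked for, a point or a joint stands for the part that bears it (a point fixed in the world has none). Each returns a list of dicts, best first, with "p" (0 to 1); they miss things now and then, are a little off and sometimes report something else, mostly with a low value. They report only what shows in the picture. A call takes as long as a camera call. They do not tell look-alikes from the thing itself.
- r.regions_of(picture, thing): "mask" (420x560 bool, what is visible of it) and "at" ([column, row] in pixels, amid what is visible of it).
- r.landmark_of(picture, thing): "at" ([column, row] in pixels: a listed point, or the origin of a listed thing).
The state is a dict: "clock": time; "joints": joint angles; "qvel": joint speeds; "joint_efforts": joint torques, N m; "eef_pos": TCP position; "tcp_rot": TCP orientation; "ft_force": force on the tool from outside, world axes, zero at the start; "moment": the same for the moment, N m; "opening": finger opening in m; "gripper_force": force on a finger pad.
Only numpy, scipy, OpenCV 4.12 (cv2) and the standard library are available. Lean on these libraries where they do the work, as an engineer would, in place of code of your own. Each camera call takes 0.05 s, during which the arm holds its last target. There are 200 camera calls.

## Task

Take the orange-headed stem thermometer out of its white parking block and push it straight down into the brass thermometer well on the power module's heatsink until its collar sits on the mouth of the well. Then take hold of the black selector on the grey load box and turn it clockwise from off, counting the clicks, to the third stop without going on towards the fourth; it springs back to off when let go, so finish while still holding it at the third stop, with the thermometer still fully home. Leave the other things on the bench where they are.

Things in the scene. Friction and masses are not known exactly. Their poses are not given: they have to be found in the camera images.
- thermometer: Stem thermometer, about 60 g, loose, upright in the parking block. Steel stem 6 mm wide, 62 mm long with a 2 mm tapered tip; white collar 26 mm wide, 4 mm thick; orange round head 20 mm wide from 4 to 44 mm above the origin (the part to grip). Origin: centre of the collar's underside, where the stem begins; z up along the stem to the head.
- thermo_tip (a point): Tip of the thermometer's stem, 62 mm below its origin.
- block_top (a point): Centre of the top of the parking block (fixed white block, 58 x 58 mm, 66 mm high), at the mouth of the 9 mm hole, 64 mm deep, in which the thermometer starts with its collar resting on the block.
- power_module: Power module under test, fixed, standing on the bench: aluminium plate 180 x 160 mm (x, y) with a finned heatsink 80 x 144 mm, 50 mm high, on its front half and a green circuit board, up to 50 mm high, on the rear half. Origin: centre of its underside, z up.
- well_mouth (a point): Centre of the mouth of the thermometer well, a vertical brass tube amid the heatsink: rim 80 mm above the bench, 28 mm wide outside. A funnel 8 mm deep narrows from 19 mm to a straight 9 mm bore. A stiff contact pad (about 4 N) waits 50 mm below the mouth; the stem must push it 12 mm further down, where it stays, before the collar sits on the mouth. z up.
- load_box: Load box, fixed: grey bench case 180 x 200 mm (x, y), panel top 88 mm above the bench. The selector's axis stands 20 mm from the centre towards -x; terminals and small fittings up to 20 mm high stand on the panel in a row 92 mm behind it towards +x. Origin: centre of its underside, x to the rear, z up.
- load_selector (a joint): Selector angle, rad: 0 = off (blue dot), growing clockwise seen from above. Click stops every 24 degrees: first 0.419, second 0.838, third 1.257 (orange dot), fourth 1.676, fifth 2.094 (mechanical end). A return spring of 0.06 to 0.08 N m turns it back to off from any stop when let go; the clicks add a ripple of about 0.045 N m, zero at each stop.
- selector_grip (a point): Grip point on the selector's vertical axis, 125 mm above the bench. The selector is a bar 46 mm long, 13 mm wide, from 102 to 134 mm above the bench, on a round skirt 48 mm wide. x points along the bar to the end with the white line (at off, 60 degrees anticlockwise from the box's x), z up; it turns with the bar.
- multimeter: Loose yellow multimeter lying flat, 170 x 82 x 34 mm. Not part of the job.
- mouse: Loose black computer mouse, 100 x 58 x 32 mm. Not part of the job.
- tape_roll: Loose yellow roll of tape lying flat, 90 mm diameter, 20 mm high. Not part of the job.
- capacitor_a: Loose blue capacitor can standing upright, 35 mm diameter, 50 mm high. Not part of the job.
- capacitor_b: Loose black capacitor can standing upright, 35 mm diameter, 42 mm high. Not part of the job.
- screwdriver: Loose screwdriver, 190 mm long, lying at the front of the bench. Not part of the job.
- spare_board: Loose green circuit board lying flat, 80 x 110 mm, 16 mm high. Not part of the job.
Not all that is in view belongs to the job. What is shaped like the thermometer but blue, green or purple is not meant.

How it is judged:
By the outcome, as a careful person would: the job done as asked, in the order asked, and still so for the second after the job is handed in, while the arm keeps its last pose, push and grip.
It also fails if it takes over 58 s, if anything falls off the work surface, if the arm or the gripper's body presses on something with over 40 N, if the wrist force passes 120 N, or if a joint passes its speed limit or range.

## Working session

There is one attempt and no reset: what is moved stays moved. The work goes in short steps, Python scripts to look and compute and a shell command to move; the robot and the scene stay as the last step left them, time stands still between calls to the robot, and variables do not carry over. Pictures are saved under pics/ and viewed, at most 10 in all, crops included, and the job is handed in when it is done.

```bash
mkdir -p pics
cat > h.py <<'E'
import numpy as np, cv2
from plant import r
def back(s,px,z=None):
    K,R,t=s["K"],np.array(s["R"]),np.array(s["t"])
    u,v=px; d=np.linalg.inv(K)@[u,v,1]; c=-R.T@t; w=R.T@d
    if z is None:
        zz=s["range_z"][int(round(v)),int(round(u))]; return c+w*zz
    return c+w*((z-c[2])/w[2])
def ray(s,px):
    K,R,t=s["K"],np.array(s["R"]),np.array(s["t"]); d=R.T@np.linalg.inv(K)@[px[0],px[1],1]
    return -R.T@t,d/np.linalg.norm(d)
def tri(L):
    A=np.zeros((3,3));b=np.zeros(3)
    for s,p in L:
        c,d=ray(s,p);P=np.eye(3)-np.outer(d,d);A+=P;b+=P@c
    X=np.linalg.solve(A,b); return X,[np.linalg.norm((np.eye(3)-np.outer(ray(s,p)[1],ray(s,p)[1]))@(X-ray(s,p)[0])) for s,p in L]
E
python3 - <<'E'
from h import *
o=r.observe(); print(o,r.tips_ahead)
S={n:r.snapshot(n) for n in("scene","top")}
for n,s in S.items():
    cv2.imwrite(f"pics/{n}0.png",s["image"])
    for th in ["thermometer","thermo_tip","block_top","well_mouth","load_box","load_selector","selector_grip","power_module"]:
        f = r.landmark_of(s,th) if th!="load_selector" else r.regions_of(s,th)
        print(n,th,[(np.round(d["at"]),round(d["p"],2),np.round(back(s,d["at"]),3)) for d in f[:5]])
    print(n,"reg",[(np.round(d["at"]),round(d["p"],2),np.round(back(s,d["at"]),3)) for d in r.regions_of(s,"thermometer")[:5]])
E
```

```text
{'clock': 0.0, 'joints': array([-1.26751602e+00,  3.07580292e-01,  1.50768814e+00, -1.80862460e-05,
        1.32839080e+00, -7.34732016e-02]), 'qvel': array([-1.16320937e-03,  4.81908162e-04, -2.62786395e-04,  1.31231659e-03,
       -9.00243292e-04, -8.64825353e-06]), 'joint_efforts': array([ 3.72818595e-04, -4.57552171e+01, -2.51916522e+01, -5.18826328e-04,
        1.30624574e-02, -1.83005210e-05]), 'eef_pos': array([ 0.21132627, -0.53402574,  0.24137127]), 'tcp_rot': array([-1.02547056e-03,  9.82308573e-01,  1.87266655e-01, -1.27186272e-04]), 'ft_force': array([-0.09048812, -0.02525601, -0.17694841]), 'moment': array([-0.00706013,  0.02688404,  0.0012429 ]), 'gripper_force': 0.0, 'opening': 0.08515695306037294} 0.011
scene thermometer [(array([250., 324.]), 0.62, array([0.797, 0.208, 0.015])), (array([330., 191.]), 0.52, array([0.445, 0.034, 0.075])), (array([323., 173.]), 0.45, array([ 0.356, -0.094,  0.023])), (array([256., 204.]), 0.42, array([ 0.58 , -0.1  ,  0.014]))]
scene thermo_tip [(array([237., 349.]), 0.64, array([ 0.841,  0.231, -0.001])), (array([277., 238.]), 0.62, ar
[... 1410 characters left out ...]
7.]), 0.42, array([ 0.302, -0.135,  0.002]))]
top block_top [(array([273., 244.]), 0.78, array([0.432, 0.027, 0.109]))]
top well_mouth [(array([210., 210.]), 0.83, array([0.545, 0.229, 0.059]))]
top load_box [(array([367., 201.]), 0.8, array([ 0.567, -0.262,  0.087]))]
top load_selector [(array([379., 200.]), 0.69, array([ 0.562, -0.289,  0.128]))]
top selector_grip [(array([379., 199.]), 0.75, array([ 0.563, -0.29 ,  0.131]))]
top power_module [(array([209., 193.]), 0.83, array([0.607, 0.239, 0.021]))]
top reg [(array([309., 268.]), 0.65, array([ 0.362, -0.085,  0.02 ])), (array([275., 244.]), 0.61, array([0.431, 0.022, 0.106])), (array([320., 198.]), 0.48, array([ 0.587, -0.122,  0.02 ]))]
```

View pics/scene0.png

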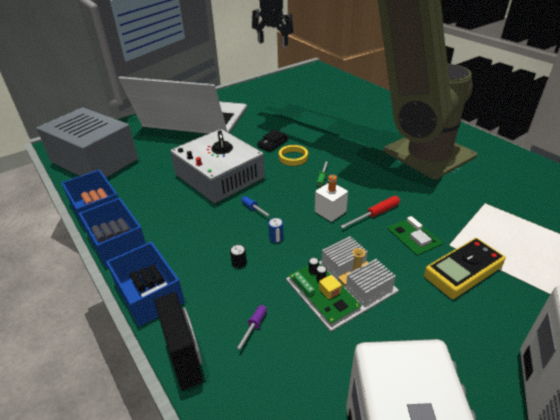

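View pics/top0.png

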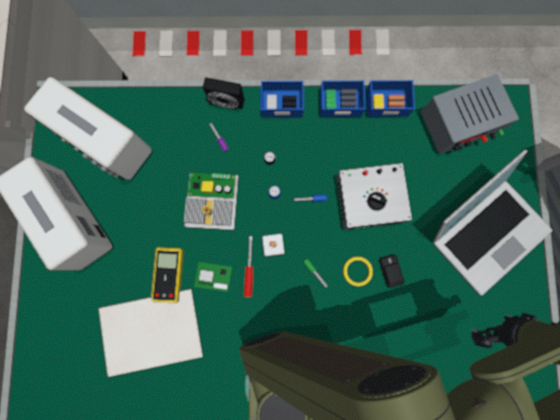

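Look-alikes in the scene view are the blue (252,204), green (322,175) and purple (253,320) thermometers, all lying flat. The orange one stands in the white block at scene (332,186), top (273,244), so that is my choice. I'll move there and check it with the wrist camera.

```bash
python3 -m crank '{"linear":[[0.026,-0.0277,0],[0.026,-0.0277,0],[0.026,-0.0277,0],[0.026,-0.0277,0],[0.026,-0.0277,0],[0.026,-0.0277,0],[0.026,-0.0277,0],[0.026,-0.0277,0],[0.026,-0.0277,0],[0.026,-0.0277,0],[0.026,-0.0277,0],[0.026,-0.0277,0],[0.026,-0.0277,0],[0.026,-0.0277,0],[0.026,-0.0277,0],[0,0,0],[0,0,0]],"twist":[[0,0,0],[0,0,0],[0,0,0],[0,0,0],[0,0,0],[0,0,0],[0,0,0],[0,0,0],[0,0,0],[0,0,0],[0,0,0],[0,0,0],[0,0,0],[0,0,0],[0,0,0],[0,0,0],[0,0,0]],"claw":[1,1,1,1,1,1,1,1,1,1,1,1,1,1,1,1,1]}'
python3 - <<'E'
from h import *
print(r.observe()["eef_pos"],r.observe()["joints"])
S=[r.snapshot(n) for n in("scene","top","wrist")]
w=S[2]; cv2.imwrite("pics/w1.png",w["image"])
print(w["K"][0,0],-np.array(w["R"]).T@w["t"])
for th in ["thermometer","block_top"]:
    f=r.landmark_of(w,th); print(th,[(np.round(d["at"]),round(d["p"],2),np.round(back(w,d["at"]),3),np.round(back(w,d["at"],.066),3)) for d in f[:3]])
for s,n in zip(S,"stw"):
  for d in r.regions_of(s,"thermometer")[:4]:
    m=d["mask"]; b=s["image"].astype(int); o=m&(b[...,2]-b[...,0]>60)&(b[...,2]-b[...,1]>30)
    v,u=np.nonzero(o)
    print(n,np.round(d["at"]),round(d["p"],2),m.sum(),o.sum(),(u.mean(),v.mean(),u.min(),u.max(),v.min(),v.max()) if len(u) else "", np.round(np.median([back(s,(x,y)) for x,y in zip(u,v)],axis=0),3) if len(u) else "")
E
```

```text
clock: 2.7
eef_pos: [0.4213, -0.0042, 0.2423]
tcp_rot: [0.0, 0.982, 0.189, -0.0]
ft_force: [0.0, 0.2, -0.3]
opening: 0.0852
gripper_force: 0.0
[ 0.42134193 -0.00422877  0.24231556] [-1.09903043e-01  8.90724932e-02  1.79872651e+00 -5.54134928e-04
  1.25392761e+00  1.08142662e+00]
356.8864060223907 [0.4971865  0.02577501 0.37324797]
thermometer [(array([250., 167.]), 0.65, array([0.442, 0.026, 0.104]), array([0.434, 0.027, 0.066])), (array([329., 265.]), 0.57, array([ 0.355, -0.092,  0.021]), array([ 0.373, -0.077,  0.066])), (array([436.,  49.]), 0.56, array([ 0.589, -0.094,  0.017]), array([ 0.576, -0.077,  0.066]))]
block_top [(array([243., 168.]), 0.82, array([0.441, 0.031, 0.109]), array([0.431, 0.032, 0.066]))]
s [254. 321.] 0.85 313 0  
s [331. 188.] 0.73 132 71 (np.float64(331.59154929577466), np.float64(183.92957746478874), np.int64(329), np.int64(334), np.int64(177), np.int64(190)) [0.44  0.035 0.095]
s [322. 178.] 0.64 85 0  
s [344. 285.] 0.63 5881 172 (np.float64(349.6337209302326), np.float64(267.0581395348837), np.int64(320), np.int64(366), np.int64(248), np.int64(291)) [0.558 0.234 0.045]
t [219. 146.] 0.55 84 0  
t [323. 281.] 0.52 24 0  
w [246. 171.] 0.86 870 494 (np.float64(242.6578947368421), np.float64(172.04048582995952), np.int64(229), np.int64(256), np.int64(157), np.int64(188)) [0.438 0.03  0.109]
w [328. 259.] 0.58 979 0  
w [448.  53.] 0.58 1741 0  
w [ 45. 173.] 0.4 7571 0
```

View pics/w1.png

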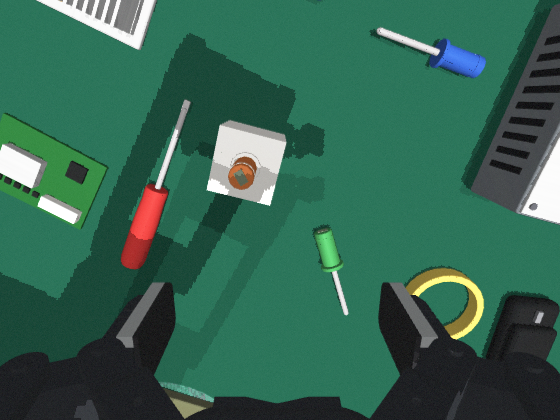

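The wrist view shows the orange head at (242,173), upright in the white block. The green one (328,250) and the blue one (445,55) are lying flat. Next I'll refine the axis from depth.

```bash
cat >> h.py <<'E'
def cloud(s):
    v,u=np.mgrid[0:420,0:560]; z=s["range_z"]; K=s["K"]
    P=np.stack([(u-K[0,2])/K[0,0]*z,(v-K[1,2])/K[1,1]*z,z],-1)-s["t"]
    return P@np.array(s["R"])
def disc(s,c,rad,z0,z1):
    P=cloud(s).reshape(-1,3); P=P[(np.hypot(P[:,0]-c[0],P[:,1]-c[1])<rad)&(P[:,2]>z0)&(P[:,2]<z1)]
    if len(P)<3: return len(P)
    return len(P),np.round(P.mean(0),4),np.round((P.min(0)+P.max(0))/2,4),np.round(np.ptp(P,axis=0),4)
E
python3 - <<'E'
from h import *
w=r.snapshot("wrist");s=r.snapshot("scene");t=r.snapshot("top")
for q,n in((w,"w"),(s,"s"),(t,"t")):
  print(n,"headtop",disc(q,(.438,.03),.025,.104,.116),"block",disc(q,(.438,.03),.045,.060,.0685))
  print(n,"well rim",disc(q,(.543,.232),.03,.072,.09),"sel",disc(q,(.565,-.287),.04,.126,.14))
print(r.observe()["clock"])
E
```

```text
w headtop (542, array([0.4339, 0.0301, 0.1093]), array([0.4332, 0.0302, 0.1078]), array([0.0197, 0.0194, 0.0076])) block (3559, array([0.4353, 0.0305, 0.0655]), array([0.4331, 0.0303, 0.0643]), array([0.0647, 0.0644, 0.0083]))
w well rim 0 sel 0
s headtop (45, array([0.4377, 0.0309, 0.1086]), array([0.4361, 0.0288, 0.1091]), array([0.0199, 0.0188, 0.009 ])) block (294, array([0.4412, 0.0357, 0.0655]), array([0.435 , 0.0289, 0.0642]), array([0.0649, 0.0652, 0.0084]))
s well rim (94, array([0.5437, 0.2369, 0.0782]), array([0.5446, 0.2382, 0.0777]), array([0.0256, 0.0272, 0.011 ])) sel (50, array([ 0.5702, -0.2854,  0.1327]), array([ 0.5693, -0.2884,  0.1309]), array([0.0247, 0.0444, 0.0096]))
t headtop 0 block 0
t well rim (46, array([0.5435, 0.2384, 0.0778]), array([0.5431, 0.2369, 0.079 ]), array([0.0251, 0.0264, 0.0138])) sel (75, array([ 0.5642, -0.2897,  0.1332]), array([ 0.5653, -0.2899,  0.1323]), array([0.0282, 0.0451, 0.0123]))
3.25
```

```bash
python3 -m crank '{"linear":[[0.012,-0.0137,0],[0.0121,-0.0137,0],[0,0,0.03],[0,0,0.03],[0,0,0.03],[0,0,0.03],[0,0,0.026],[0,0,0.01],[0,0,0],[0,0,0],[0,0,0]],"twist":[[0,0,0],[0,0,0],[0,0,0],[0,0,0],[0,0,0],[0,0,0],[0,0,0],[0,0,0],[0,0,0],[0,0,0],[0,0,0]],"claw":[1,1,1,1,1,1,1,1,1,0.6,0.6]}'
python3 - <<'E'
from h import *
w=r.snapshot("wrist");cv2.imwrite("pics/w2.png",w["image"])
E
```

```text
clock: 4.35
eef_pos: [0.4349, 0.0295, 0.0875]
tcp_rot: [0.0, 0.982, 0.187, 0.001]
ft_force: [0.2, -0.3, 0.6]
opening: 0.0589
gripper_force: 0.0
```

View pics/w2.png

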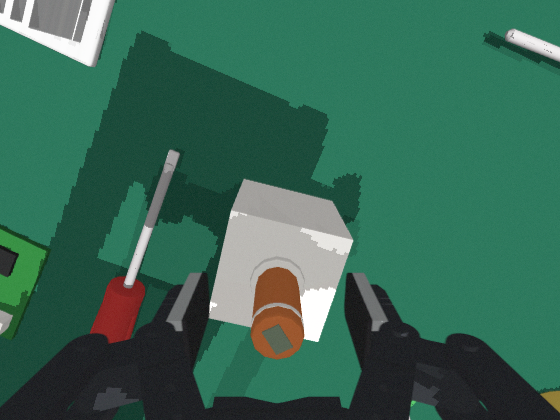

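The orange head (277,330) sits centred between the pads, so I'll close and lift.

```bash
python3 -m crank '{"linear":[[0,0,0],[0,0,0],[0,0,0],[0,0,0],[0,0,0],[0,0,0],[0,0,-0.01],[0,0,-0.02],[0,0,-0.02],[0,0,-0.02],[0,0,-0.02],[0,0,-0.01],[0,0,0],[0,0,0]],"twist":[[0,0,0],[0,0,0],[0,0,0],[0,0,0],[0,0,0],[0,0,0],[0,0,0],[0,0,0],[0,0,0],[0,0,0],[0,0,0],[0,0,0],[0,0,0],[0,0,0]],"claw":[0,0,0,0,0,0,0,0,0,0,0,0,0,0]}'
python3 - <<'E'
from h import *
o=r.observe();print(o["eef_pos"],o["joints"])
w=r.snapshot("wrist");s=r.snapshot("scene")
cv2.imwrite("pics/s3.png",cv2.resize(s["image"][120:290,260:430],(680,680))[:600])
for q in(w,s):
  print(disc(q,(.434,.03),.03,.03,.3))
print("well",disc(w,(.543,.237),.03,.07,.09))
E
```

```text
clock: 5.8
eef_pos: [0.4333, 0.0295, 0.1861]
tcp_rot: [-0.0, 0.982, 0.187, -0.0]
ft_force: [0.1, 0.2, -0.6]
opening: 0.0186
gripper_force: 58.8
[0.43325359 0.02954014 0.18608959] [-2.92552298e-02  1.67767545e-01  1.86467967e+00  1.94617655e-06
  1.10941904e+00  1.16473857e+00]
(27001, array([0.4425, 0.0337, 0.1955]), array([0.4338, 0.0302, 0.1457]), array([0.0591, 0.0594, 0.2314]))
(1370, array([0.4412, 0.0358, 0.1876]), array([0.435 , 0.0303, 0.1638]), array([0.0579, 0.0588, 0.2674]))
well 0
```

View pics/s3.png

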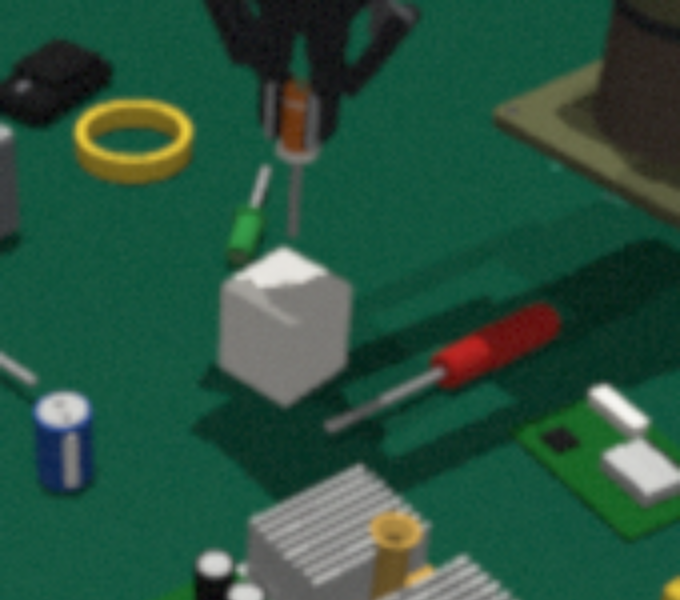

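The thermometer is held upright with its stem hanging straight down (crop 295,200). I'll go most of the way to the well, then measure it.

```bash
python3 -m crank '{"linear":[[0.015,-0.013,0],[0.023,-0.02,0],[0.023,-0.02,0],[0.023,-0.02,0],[0.023,-0.02,0],[0.015,-0.013,0],[0,0,0],[0,0,0]],"twist":[[0,0,0],[0,0,0],[0,0,0],[0,0,0],[0,0,0],[0,0,0],[0,0,0],[0,0,0]],"claw":[0,0,0,0,0,0,0,0]}'
python3 - <<'E'
from h import *
o=r.observe();print(o["eef_pos"],o["joints"])
w=r.snapshot("wrist");cv2.imwrite("pics/w4.png",w["image"]);s=r.snapshot("scene");t=r.snapshot("top")
L=[]
for q in(w,s,t):
  f=r.landmark_of(q,"well_mouth"); print([(np.round(d["at"]),round(d["p"],2),np.round(back(q,d["at"],.08),4)) for d in f[:2]])
  if f and f[0]["p"]>.5: L.append((q,f[0]["at"]))
  print("well",disc(q,(.543,.237),.022,.07,.088))
if len(L)>1: print(tri(L))
E
```

```text
clock: 6.7
eef_pos: [0.5072, 0.1727, 0.1853]
tcp_rot: [0.0, 0.982, 0.188, -0.001]
ft_force: [-0.3, -0.6, -0.8]
opening: 0.0183
gripper_force: 58.8
[0.50724496 0.17265813 0.18532464] [ 2.49678257e-01  3.05321228e-01  1.66683844e+00 -6.98687061e-04
  1.17218086e+00  1.44294201e+00]
[(array([204., 136.]), 0.83, array([0.5426, 0.239 , 0.08  ]))]
well (1158, array([0.5421, 0.2391, 0.0777]), array([0.5425, 0.2385, 0.0757]), array([0.0259, 0.0263, 0.0111]))
[(array([359., 252.]), 0.58, array([0.5413, 0.238 , 0.08  ]))]
well (101, array([0.5438, 0.2371, 0.0776]), array([0.5446, 0.2372, 0.0767]), array([0.0257, 0.0268, 0.0133]))
[(array([268., 162.]), 0.19, array([0.6942, 0.0443, 0.08  ]))]
well 0
(array([0.54267795, 0.23892874, 0.08152424]), [np.float64(0.00022530423392211758), np.float64(0.00022530423392212978)])
```

View pics/w4.png

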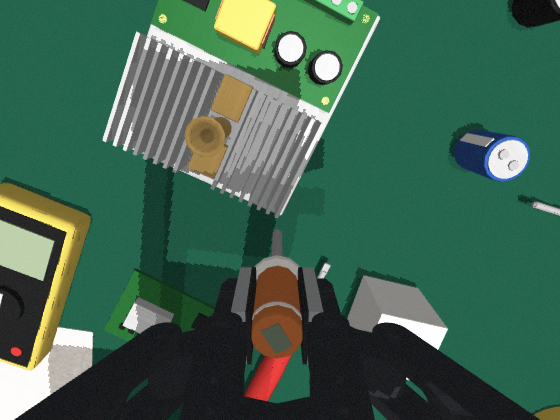

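The well mouth shows at (205,136) and measures (0.5425, 0.2388, 0.081), with all views agreeing. I'll align over it.

```bash
python3 -m crank '{"linear":[[0.014,-0.012,0],[0.0143,-0.0121,0],[0.0143,-0.0121,0],[0.0143,-0.0121,0],[0,0,0],[0,0,0]],"twist":[[0,0,0],[0,0,0],[0,0,0],[0,0,0],[0,0,0],[0,0,0]],"claw":[0,0,0,0,0,0]}'
python3 - <<'E'
from h import *
o=r.observe();print(o["eef_pos"],o["joints"])
w=r.snapshot("wrist");cv2.imwrite("pics/w5.png",cv2.resize(w["image"][170:390,150:410],(780,660))[:600])
for a,b in((.2,.215),(.195,.22)): print("head",disc(w,o["eef_pos"],.02,a,b))
s=r.snapshot("scene"); P=cloud(s).reshape(-1,3);e=o["eef_pos"]
for a,b in((.104,.12),(.12,.135),(.135,.155)):
  Q=P[(np.hypot(*(P[:,:2]-e[:2]).T)<.015)&(P[:,2]>a)&(P[:,2]<b)];print(len(Q),Q.mean(0) if len(Q) else "")
E
```

```text
clock: 7.6
eef_pos: [0.5435, 0.2398, 0.186]
tcp_rot: [0.0, 0.982, 0.188, -0.0]
ft_force: [-0.5, 0.2, -1.0]
opening: 0.0187
gripper_force: 58.8
[0.54347757 0.23981238 0.1859925 ] [ 3.44556450e-01  3.79523428e-01  1.54430720e+00 -1.71400450e-04
  1.21811546e+00  1.53711693e+00]
head (3983, array([0.5471, 0.2418, 0.2079]), array([0.5458, 0.2429, 0.2074]), array([0.0316, 0.0336, 0.0149]))
head (4896, array([0.548 , 0.2419, 0.2073]), array([0.5461, 0.2428, 0.2075]), array([0.0321, 0.0338, 0.025 ]))
16 [0.54516124 0.23984218 0.11289261]
15 [0.54473299 0.24063485 0.12789204]
22 [0.54538024 0.24024524 0.14479965]
```

View pics/w5.png

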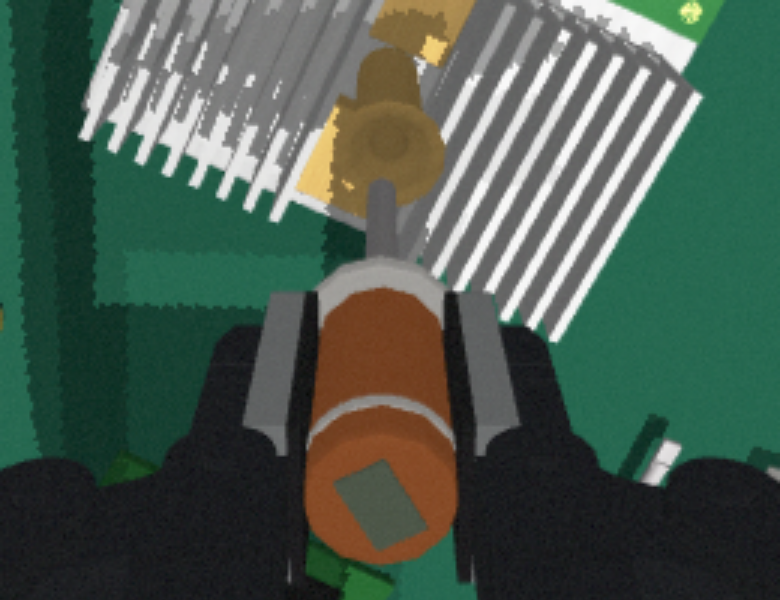

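The stem is vertical and in line with the mouth (crop tip 382,190; mouth 388,140, lower). Descending.

```bash
python3 -m crank '{"linear":[[-0.001,0.0007,0.01],[0,0,0.01],[0,0,0.007],[0,0,0.006],[0,0,0.006],[0,0,0.006],[0,0,0]],"twist":[[0,0,0],[0,0,0],[0,0,0],[0,0,0],[0,0,0],[0,0,0],[0,0,0]],"claw":[0,0,0,0,0,0,0]}'
```

```text
clock: 8.4
eef_pos: [0.5421, 0.2376, 0.1403]
tcp_rot: [0.0, 0.982, 0.187, -0.001]
ft_force: [-0.1, 1.1, -0.3]
opening: 0.0184
gripper_force: 58.9
```

```bash
python3 -m crank '{"linear":[[0,0,0.008],[0,0,0.008],[0,0,0.006],[0,0,0.004],[0,0,0.004],[0,0,0.003],[0,0,0.003],[0,0,0]],"twist":[[0,0,0],[0,0,0],[0,0,0],[0,0,0],[0,0,0],[0,0,0],[0,0,0],[0,0,0]],"claw":[0,0,0,0,0,0,0,0]}'
```

```text
clock: 9.2
eef_pos: [0.5425, 0.2378, 0.1052]
tcp_rot: [-0.0, 0.982, 0.187, -0.0]
ft_force: [-1.1, 0.1, 1.1]
opening: 0.0184
gripper_force: 59.1
```

```bash
for i in 1 ; do python3 -m crank '{"linear":[[0,0,0.002],[0,0,0.001],[0,0,0]],"twist":[[0,0,0],[0,0,0],[0,0,0]],"claw":[0,0,0]}'; python3 -m crank '{"linear":[[0,0,0.001],[0,0,0]],"twist":[[0,0,0],[0,0,0]],"claw":[0,0]}'; done
```

```text
clock: 9.5
eef_pos: [0.5425, 0.2378, 0.1023]
tcp_rot: [-0.0, 0.982, 0.187, -0.0]
ft_force: [-1.2, 0.1, 2.8]
opening: 0.0181
gripper_force: 59.1
clock: 9.7
eef_pos: [0.5426, 0.2378, 0.1013]
tcp_rot: [-0.0, 0.982, 0.187, 0.0]
ft_force: [-1.2, -1.1, 2.8]
opening: 0.0185
gripper_force: 59.1
```

```bash
python3 -m crank '{"linear":[[0,0,0.001],[0,0,0]],"twist":[[0,0,0],[0,0,0]],"claw":[0,0]}'; python3 -m crank '{"linear":[[0,0,0.001],[0,0,0]],"twist":[[0,0,0],[0,0,0]],"claw":[0,0]}'; python3 -m crank '{"linear":[[0,0,0.001],[0,0,0]],"twist":[[0,0,0],[0,0,0]],"claw":[0,0]}'
python3 - <<'E'
from h import *
s=r.snapshot("scene");cv2.imwrite("pics/s6.png",cv2.resize(s["image"][200:320,290:430],(770,660),interpolation=cv2.INTER_CUBIC)[:600])
E
```

```text
clock: 9.9
eef_pos: [0.5426, 0.2378, 0.1011]
tcp_rot: [-0.0, 0.982, 0.187, 0.0]
ft_force: [-2.0, -0.5, 7.8]
opening: 0.0185
gripper_force: 60.2
clock: 10.1
eef_pos: [0.5426, 0.2379, 0.101]
tcp_rot: [-0.0, 0.982, 0.187, 0.001]
ft_force: [-5.4, -1.8, 14.0]
opening: 0.0182
gripper_force: 60.8
clock: 10.3
eef_pos: [0.5427, 0.2378, 0.101]
tcp_rot: [-0.0, 0.982, 0.187, 0.001]
ft_force: [-5.8, -1.5, 18.8]
opening: 0.0181
gripper_force: 61.5
```

View pics/s6.png

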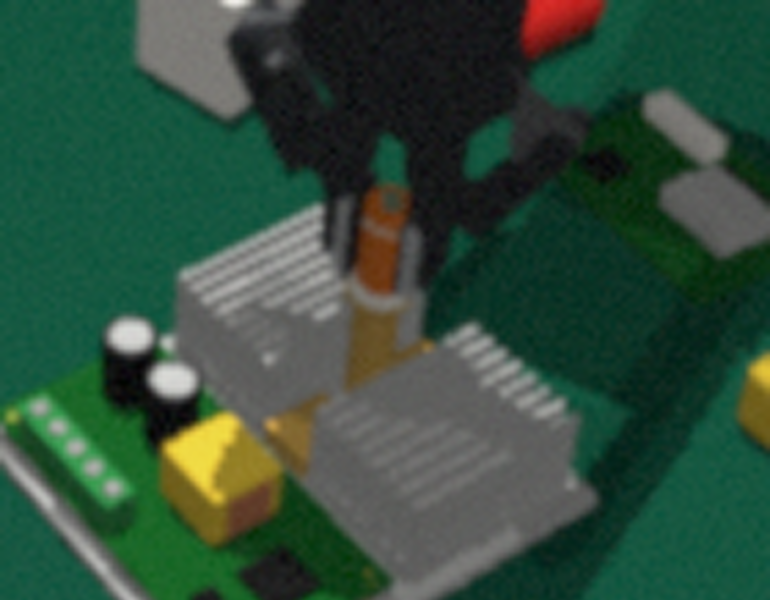

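The collar sits on the brass mouth (crop 380,295), and the force climbed with no further travel, so it has hit a hard stop. I'll relax the push, release and rise.

```bash
python3 -m crank '{"linear":[[0,0,-0.0025],[0,0,0],[0,0,0],[0,0,0],[0,0,0],[0,0,0],[0,0,-0.01],[0,0,-0.03],[0,0,-0.04],[0,0,-0.04],[0,0,-0.02],[0,0,0]],"twist":[[0,0,0],[0,0,0],[0,0,0],[0,0,0],[0,0,0],[0,0,0],[0,0,0],[0,0,0],[0,0,0],[0,0,0],[0,0,0],[0,0,0]],"claw":[0,0,0.6,0.6,0.6,0.6,0.6,0.6,0.6,0.6,0.6,0.6]}'
python3 - <<'E'
from h import *
w=r.snapshot("wrist");s=r.snapshot("scene");t=r.snapshot("top")
for q in(w,s,t):print("head",disc(q,(.5425,.238),.022,.115,.135))
for q in(s,t):
  P=cloud(q).reshape(-1,3);P=P[(np.hypot(P[:,0]-.566,P[:,1]+.289)<.035)&(P[:,2]>.126)&(P[:,2]<.14)]
  u,S,V=np.linalg.svd(P[:,:2]-P[:,:2].mean(0));print(len(P),P.mean(0),S,np.degrees(np.arctan2(V[0,1],V[0,0])))
print(r.observe()["eef_pos"],r.observe()["clock"])
E
```

```text
clock: 11.55
eef_pos: [0.5449, 0.2387, 0.2457]
tcp_rot: [-0.001, 0.982, 0.187, 0.005]
ft_force: [0.5, -0.3, 0.5]
opening: 0.0513
gripper_force: 0.0
head (576, array([0.5419, 0.2408, 0.123 ]), array([0.5407, 0.2406, 0.1206]), array([0.0196, 0.0197, 0.0108]))
head (82, array([0.5446, 0.2411, 0.1228]), array([0.5427, 0.2395, 0.1219]), array([0.0194, 0.0193, 0.0112]))
head (39, array([0.5404, 0.2376, 0.1234]), array([0.5398, 0.2376, 0.123 ]), array([0.0193, 0.0173, 0.0145]))
48 [ 0.57017699 -0.28559219  0.13325574] [0.10048871 0.02525203] 67.6110365529025
74 [ 0.56452777 -0.28922209  0.13259389] [0.11665316 0.03520106] -112.52600337814492
[0.54175027 0.2375157  0.24010699] 11.7
```

The head top reads 0.123, as it should when fully home (0.080 + 0.044). The bar lies at about 67.5°, centred near (0.566, -0.289). I'll move over and align.

```bash
python3 -m crank '{"linear":[[-0.0132,0.0383,0],[-0.0132,0.0383,0],[-0.0132,0.0383,0],[-0.0132,0.0383,0],[-0.0132,0.0383,0],[-0.0132,0.0383,0],[-0.0132,0.0383,0],[-0.0132,0.0383,0],[-0.0132,0.0383,0],[-0.0132,0.0383,0],[-0.0132,0.0383,0],[-0.0132,0.0383,0],[-0.0132,0.0383,0],[0,0,0],[0,0,0],[0,0,0],[0,0,0],[0,0,0],[0,0,0],[0,0,0]],"twist":[[0,0,0],[0,0,0],[0,0,0],[0,0,0],[0,0,0],[0,0,0],[0,0,0],[0,0,0],[0,0,0],[0,0,0],[0,0,0],[0,0,0],[0,0,0],[0,0,-7.65],[0,0,-7.65],[0,0,-7.65],[0,0,-7.65],[0,0,-7.65],[0,0,-7.65],[0,0,0]],"claw":[0.6,0.6,0.6,0.6,0.6,0.6,0.6,0.6,0.6,0.6,0.6,0.6,0.6,0.6,0.6,0.6,0.6,0.6,0.6,0.6]}'
python3 - <<'E'
from h import *
o=r.observe();print(o["eef_pos"],o["joints"],o["tcp_rot"])
w=r.snapshot("wrist");cv2.imwrite("pics/w7.png",w["image"])
P=cloud(w).reshape(-1,3);P=P[(np.hypot(P[:,0]-.566,P[:,1]+.289)<.035)&(P[:,2]>.126)&(P[:,2]<.14)]
u,S,V=np.linalg.svd(P[:,:2]-P[:,:2].mean(0));print(len(P),P.mean(0),S,np.degrees(np.arctan2(V[0,1],V[0,0])),np.ptp((P[:,:2])@V.T,axis=0))
rc=cv2.minAreaRect((P[:,:2]*1000).astype(np.float32));print(rc)
print([(np.round(d["at"]),round(d["p"],2),np.round(back(w,d["at"],.125),4)) for d in r.landmark_of(w,"selector_grip")[:2]])
# skirt
print("skirt",disc(w,(.566,-.289),.03,.092,.106))
Q=cloud(w).reshape(-1,3);Q=Q[(Q[:,2]>.083)&(Q[:,2]<.092)&(abs(Q[:,0]-.58)<.14)&(abs(Q[:,1]+.28)<.15)]
print("panel",len(Q),cv2.minAreaRect((Q[:,:2]*1000).astype(np.float32)))
E
```

```text
clock: 13.7
eef_pos: [0.5651, -0.2877, 0.2385]
tcp_rot: [-0.002, 0.831, 0.556, -0.001]
ft_force: [0.0, 0.0, 0.4]
opening: 0.0512
gripper_force: 0.0
[ 0.56511684 -0.28774139  0.23846411] [-5.37562447e-01  3.93849438e-01  1.37889695e+00  1.80997274e-05
  1.37321440e+00 -1.44921107e-01] [-0.00197596  0.83145259  0.55559142 -0.00093047]
1151 [ 0.56553467 -0.28740834  0.1330735 ] [0.45279098 0.12539535] -113.57116268664011 [0.04617162 0.01307327]
((565.1990356445312, -288.2623291015625), (46.161346435546875, 12.892251014709473), 67.19774627685547)
[(array([274., 218.]), 0.8, array([ 0.5633, -0.2878,  0.125 ]))]
skirt (2656, array([ 0.5671, -0.2854,  0.0983]), array([ 0.5656, -0.289 ,  0.099 ]), array([0.059 , 0.0599, 0.014 ]))
panel 45644 ((584.7188110351562, -286.0458068847656), (178.7303924560547, 198.2610321044922), 6.693534851074219)
```

View pics/w7.png

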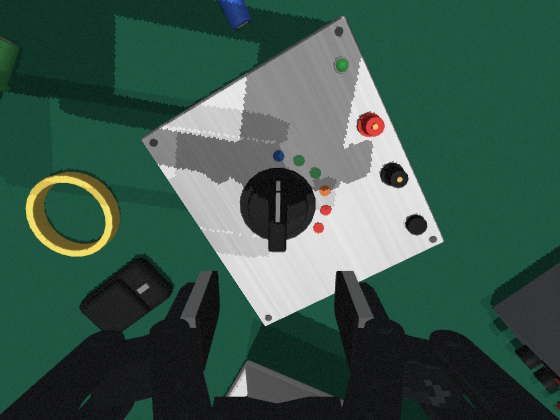

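The selector is at (277,210) with its white line towards the blue dot (off) and the orange dot at (324,191). Box yaw is 6.7°, so the bar at off lies at 66.7° with its axis at (0.5648, -0.2884). Descend and grip.

```bash
python3 -m crank '{"linear":[[-0.0005,0,0.02],[0,0,0.03],[0,0,0.03],[0,0,0.02],[0,0,0.013],[0,0,0.006],[0,0,0],[0,0,0],[0,0,0],[0,0,0],[0,0,0],[0,0,0],[0,0,0]],"twist":[[0,0,0.7],[0,0,0],[0,0,0],[0,0,0],[0,0,0],[0,0,0],[0,0,0],[0,0,0],[0,0,0],[0,0,0],[0,0,0],[0,0,0],[0,0,0]],"claw":[0.6,0.6,0.6,0.6,0.6,0.6,0.6,0,0,0,0,0,0]}'; python3 -c "
from h import *
o=r.observe();print(o['eef_pos'],o['moment'],2*np.degrees(np.arctan2(o['tcp_rot'][2],o['tcp_rot'][1])))"
```

```text
clock: 15.1
eef_pos: [0.565, -0.2885, 0.1233]
tcp_rot: [-0.0, 0.835, 0.55, -0.0]
ft_force: [-4.4, 1.1, 5.8]
opening: 0.0116
gripper_force: 60.5
[ 0.56500393 -0.28845747  0.12333073] [ 0.23164238  0.63322857 -0.10746991] 66.77851663755341
```

```bash
cat > y.py <<'E'
from h import *
o=r.observe();print("yaw",round(2*np.degrees(np.arctan2(o['tcp_rot'][2],o['tcp_rot'][1])),2),"M",np.round(o['moment'],3),"j6",round(o["joints"][5],3))
E
python3 -m crank '{"linear":[[0,0,0],[0,0,0],[0,0,0],[0,0,0],[0,0,0],[0,0,0]],"twist":[[0,0,6],[0,0,6],[0,0,6],[0,0,6],[0,0,0],[0,0,0]],"claw":[0,0,0,0,0,0]}'; python3 y.py; python3 -m crank '{"linear":[[0,0,0],[0,0,0],[0,0,0],[0,0,0],[0,0,0],[0,0,0]],"twist":[[0,0,6],[0,0,6],[0,0,6],[0,0,6],[0,0,0],[0,0,0]],"claw":[0,0,0,0,0,0]}'; python3 y.py
```

```text
clock: 15.7
eef_pos: [0.5659, -0.289, 0.1233]
tcp_rot: [0.001, 0.931, 0.366, 0.0]
ft_force: [-3.3, 0.3, 6.1]
opening: 0.0118
gripper_force: 60.6
yaw 42.95 M [0.075 0.514 0.032] j6 0.283
clock: 16.3
eef_pos: [0.5664, -0.29, 0.1233]
tcp_rot: [0.001, 0.986, 0.165, 0.001]
ft_force: [-3.0, -2.6, 5.0]
opening: 0.0114
gripper_force: 60.5
yaw 19.02 M [-0.308  0.434  0.03 ] j6 0.701
```

```bash
python3 -m crank '{"linear":[[0,0,0],[0,0,0],[0,0,0],[0,0,0],[0,0,0],[0,0,0],[0,0,0]],"twist":[[0,0,6],[0,0,6],[0,0,6],[0,0,4],[0,0,2],[0,0,0],[0,0,0]],"claw":[0,0,0,0,0,0,0]}'; python3 y.py
python3 - <<'E'
from h import *
w=r.snapshot("wrist");s=r.snapshot("scene");t=r.snapshot("top")
cv2.imwrite("pics/f.png",np.hstack([cv2.resize(w["image"][140:420,140:420],(400,400)),cv2.resize(s["image"][210:310,310:410],(400,400))]))
for q in(s,t):print("head",disc(q,(.5425,.238),.022,.115,.135))
for q,z in((w,.134),(s,.134)):
  P=cloud(q).reshape(-1,3);P=P[(np.hypot(P[:,0]-.565,P[:,1]+.2884)<.028)&(P[:,2]>.129)&(P[:,2]<.138)]
  if len(P)>5: print(len(P),cv2.minAreaRect((P[:,:2]*1000).astype(np.float32)))
E
```

```text
clock: 17.0
eef_pos: [0.5665, -0.291, 0.1233]
tcp_rot: [0.002, 0.999, -0.043, 0.001]
ft_force: [-1.6, -4.7, 5.4]
opening: 0.0124
gripper_force: 60.4
yaw -4.97 M [-0.777  0.475  0.114] j6 1.12
head (87, array([0.5447, 0.2414, 0.1223]), array([0.5428, 0.2394, 0.1209]), array([0.0203, 0.0203, 0.0115]))
head (39, array([0.5404, 0.2376, 0.1231]), array([0.5403, 0.2376, 0.1238]), array([0.0188, 0.0181, 0.0159]))
4019 ((565.6384887695312, -289.6702880859375), (40.505401611328125, 40.439239501953125), 38.030242919921875)
57 ((569.5945434570312, -283.7927551269531), (30.086708068847656, 44.16707229614258), 77.60150909423828)
```

View pics/f.png

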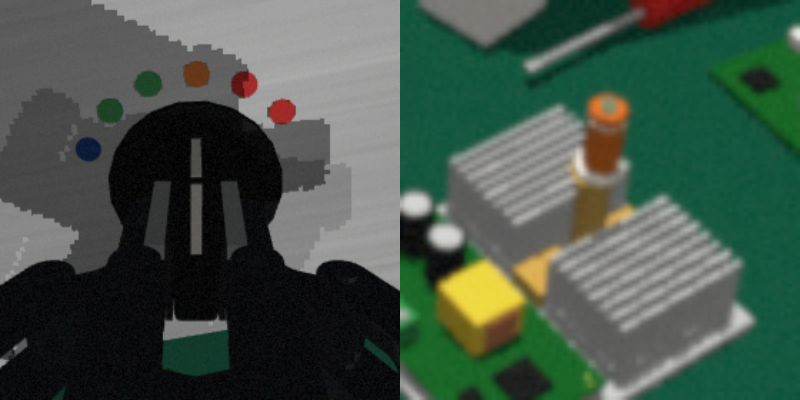

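The white line (196,140–250) points straight at the orange dot (196,73). The thermometer collar is on the well mouth and the selector is still held, so I'm handing in.

```bash
python3 -c "
from plant import r
print(r.finish_job())"
```

```text
the job is handed in; nothing more can be done
None
```

The job is handed in: the orange thermometer is fully home in the brass well and the gripper is still holding the selector at the third stop (orange dot), at about 17 s of the 58 s allowed; the hand-in returned no verdict.

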